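# Load the ring-engraving machine

## Robot

A 6-joint arm with a two-finger parallel gripper is mounted at the origin on the work surface. World frame = base frame: x ahead of the robot, y to its left, z up, the work surface at z = 0. Lengths are in m, angles in degrees, forces in N, time in s.
With the tool pointing down it reaches from about 0.35 to 0.725 m from the base axis. Payload 4.3 kg.
Tool frame: the origin (TCP) lies midway between the tips of the shut fingers; the grasp point (between the pads) lies 19 mm behind it (arm.tcp_to_grasp is the distance from the TCP to the grasp point, in m); z points along the fingers, y is the line along which they close (so a half turn about z gives the same grasp; the last joint's range is limited). The gripper opens to 85 mm and grips with 20 to 120 N. Pads are 22 mm wide; open, the fingers measure 114 mm over their backs; the gripper's body (76 mm by 85 mm) begins 54 mm behind the grasp point. The pads swing forward as they close: fully open they stand 13 mm farther back than shut.
Start: joints at [-77.252, 21.618, 4.641, 73.018, 0, 83.68], TCP at [0.188, -0.543, 0.231] pointing down, gripper open.
Joint ranges: [-156.06, 156.06], [-48.1, 94.91], [-58.44, 69.94], [-101.28, 121.22], [-78.64, 73.56], [-180, 180]. Speed limits (degrees/s): [147.25, 147.25, 180, 180, 180, 180].

## Interface

Orientations are given as a 3x3 rotation matrix whose columns are the frame's x, y, z axes.
In Python, from bench import arm, optics gives the robot as it stands.
- The arm moves only by the shell command python3 -m crank 'ROWS' [OPENING] [FORCE]. ROWS is JSON, a list of rows, each a list of 4 numbers: the shift along the tool's x, y, z in m, then the turn about the tool's z in degrees. A call has 1 to 12 rows; each row shifts and turns the commanded pose from where the row before left it, along the tool's axes as they then stand; what a row does not reach is not made up. A row lasts 1/10 s, in which the tool goes at most 50 mm and 8.59 degrees, less where a joint would pass 70% of its speed; a pose out of reach is approached as far as the arm can. A call with a gripper value outside its range is refused whole. OPENING is the opening, from 0 (shut) to 1 (fully open), set as the call begins (- or left out, the last holds). The fingers move at their own pace and stop on an object; FORCE is the grip in N (left out, the last holds). Time passes only in rows, so rows that do not move let the fingers close. It gives the time, the measured TCP pose, the force, the opening and the grip force at its end, in the units of the state.
- arm.get_obs(): the state, without advancing time (a new reading comes with each control period).
- optics.snapshot(name): name is "scene" or "top" or "wrist"; returns the picture (420x560x3 uint8, red, green, blue); there is no depth.
- optics.calibration(name): a dict with "camera_matrix" (3x3 intrinsics, pixels), "k1" (the pictures are not rectified: a ray, as slopes to the right and down, at radius r is drawn at 1 + k1 r^2 times it, then the intrinsics apply), "R" (3x3) and "t" (3): a world point X has camera coordinates R X + t. Camera axes: x right, y down, z forward; pixel columns grow to the right and rows downward; lengths in m; the calibration is good to about 2 mm. A picture is of the moment at which its call begins: read the wrist's pose just before it. calibration takes no time and is no camera call; for the wrist camera it gives the pose at the moment of the call.
- arm.finish_job(): hands the job in; it is judged then, once.
The state is a dict: "t": time; "joint_positions": joint angles; "joint_velocities": joint speeds; "joint_efforts": joint torques, N m; "tcp_pos": TCP position; "orientation": TCP orientation; "force": force on the tool from outside, world axes, zero at the start; "moment": the same for the moment, N m; "grip_width": finger opening in m; "grip_force": force on a finger pad.
Only numpy, scipy, OpenCV 4.12 (cv2) and the standard library are available. Lean on these libraries where they do the work, as an engineer would, in place of code of your own. Each camera call takes 0.05 s, during which the arm holds its last target. There are 200 camera calls.

## Task

Plug the red work holder's steel tang fully home into the rectangular socket of the engraving machine's sliding carriage, so that its flange sits flat on the carriage (either way round will do). Then slide the carriage (the black knob is its handle) all the way to its stop, so that the holder stands under the engraving head, and let go. Leave the tape roll and the brass doming block where they are.

Things in the scene. Friction and masses are not known exactly. Their poses are not given: they have to be found in the camera images.
- holder: Loose red metal work holder, upright, any yaw, 170-340 g. Origin: centre of its underside; z up. Steel tang 22 (x) x 34 (y), 20 mm tall, its lowest 6 mm tapered to 17 x 29; red flange 44 x 52 mm from 20 to 28 mm up; red grip block 26 (x) x 36 (y) from 28 to 56; brass disc, 20 mm diameter, from 56 to 59. Grip the block across x.
- socket (a point): Centre of the socket's mouth in the carriage's flat top, 60 mm above the bench; moves with the carriage. Upright hole 25 (x) x 37 (y) mm, 24 deep, sharp-edged, marked by a black rim. y runs along the slide to the head, z up. The holder's y must lie along this y, either way round. Fully home, the flange lies on the carriage and the holder's origin is 20 mm below this point.
- push_knob (a point): Centre of the top of the upright black knob on the carriage: cylinder of 22 mm diameter, 45 mm tall, top 105 mm above the bench; grip it from above. It stands 120 mm from the socket, away from the head (-y of the socket). Axes as the socket's.
- carriage (a joint): Carriage position on its straight level slide, m: 0 at the loading end, growing along the socket's +y to a hard stop under the head at 0.140. Starts between 0 and 0.020, stays where left, no spring; sliding takes about 3 N. Aluminium carriage 80 (x) x 175 (y) x 30 mm, underside 30 mm above the bench.
- engraver: White and blue engraving machine, fixed. Origin at bench height; axes as the socket's. Base x +-85, y -230 to 200, 30 mm high. Socket at x 0, y -80 + carriage position (mm); knob at y -200 + it. White column y 110 to 190, x +-60, 214 high. Blue head overhangs the slide: x +-50, y 30 to 190, 135 to 210 mm above the bench, so the socket cannot be loaded under it.
- stylus (a point): Tip of the fixed brass engraving stylus under the blue head, 107 mm above the bench; with the carriage at its stop the socket is straight below. A fully seated holder (top 99 mm above the bench) passes 8 mm under it.
- tape_roll: Roll of brown tape lying flat, 72 mm outer diameter, 24 mm high, loose; origin: centre of the underside. Leave it alone.
- doming_block: Brass doming block, 50 mm cube with dished dimples, loose, 700 g; origin: centre of the underside. Leave it alone.
Mind the look-alikes: they are no part of the job. Of the things that look like the holder, take the one that is farthest to the robot's right at the start.

How it is judged:
By the outcome, as a careful person would: the job done as asked, in the order asked, and still so for the second after the job is handed in, with the robot touching nothing.
It also fails if it takes over 58 s, if anything falls off the work surface, if the arm or the gripper's body presses on something with over 40 N, if the wrist force passes 120 N, or if a joint passes its speed limit or range.

## Working session

There is one attempt and no reset: what is moved stays moved. The work goes in short steps, Python scripts to look and compute and a shell command to move; the robot and the scene stay as the last step left them, time stands still between calls to the robot, and variables do not carry over. Pictures are saved under pics/ and viewed, at most 10 in all, crops included, and the job is handed in when it is done.

```bash
mkdir -p pics; ls
cat > h.py <<'E'
import numpy as np, cv2
from bench import arm, optics
def snap(name,f):
    c=optics.calibration(name); im=np.array(optics.snapshot(name)); cv2.imwrite('pics/'+f,im[:,:,::-1]); return im,c
def ray(c,uv):
    K=np.array(c["camera_matrix"]);R=np.array(c["R"]);t=np.array(c["t"])
    d=cv2.undistortPoints(np.array([[uv]],float),K,np.array([c["k1"],0,0,0.]))[0,0]
    return -R.T@t, R.T@np.array([d[0],d[1],1])
def onz(c,uv,z):
    o,d=ray(c,uv); return o+d*(z-o[2])/d[2]
def proj(c,X):
    R=np.array(c["R"]);t=np.array(c["t"]);
    return cv2.projectPoints(np.array(X,float).reshape(-1,1,3),cv2.Rodrigues(R)[0],t,np.array(c["camera_matrix"]),np.array([c["k1"],0,0,0.]))[0].reshape(-1,2)
E
python3 - <<'E'
from h import *
a,c=snap("scene","scene.png"); b,d=snap("top","top.png")
for k in (c,d): print(-np.array(k["R"]).T@np.array(k["t"]), np.array(k["R"]).round(2).tolist(),k["k1"])
o=arm.get_obs();print(o["t"],o["tcp_pos"],np.array(o["orientation"]).round(3).tolist())
E
```

```text
pics
[1.15719412 0.82912605 0.90431639] [[-0.76, 0.65, 0.01], [0.36, 0.44, -0.82], [-0.54, -0.62, -0.57]] 0.018920715218882223
[ 0.38498472 -0.05204042  1.02733668] [[-0.02, -1.0, 0.01], [-1.0, 0.02, -0.04], [0.04, -0.01, -1.0]] -0.004978751042890628
0.1 [ 0.18771328 -0.54286431  0.23045521] [[0.945, 0.327, -0.0], [0.327, -0.945, 0.002], [0.0, -0.002, -1.0]]
```

View pics/top.png

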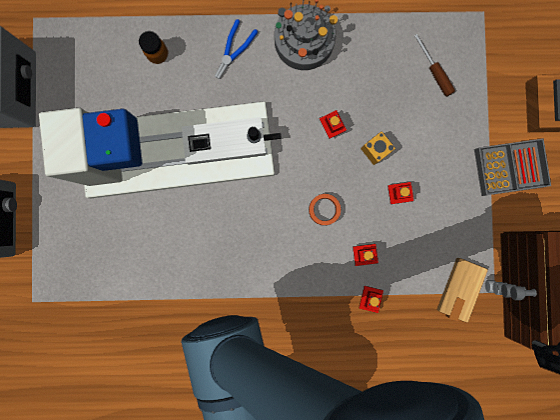

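View pics/scene.png

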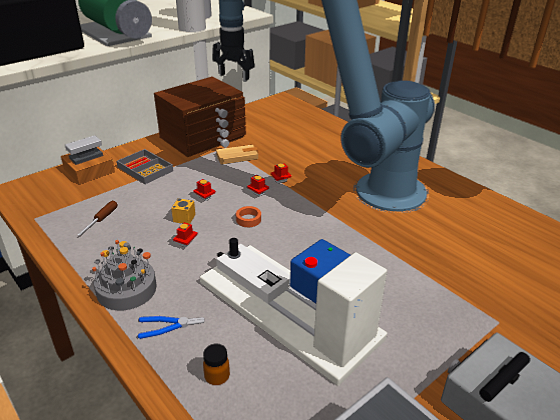

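Top view: there are four holder-like red pieces, at (334,123), (401,192), (366,254) and (372,299). Image right is the robot's right (-y), so (401,192) fits the description. The socket is at about (199,143), the knob at about (254,134), and the head is on the left (+y). I'll measure these and confirm the piece in a crop.

Run:
```python
from h import *
im=cv2.imread('pics/top.png')[:,:,::-1]; c=optics.calibration("top")
hsv=cv2.cvtColor(np.ascontiguousarray(im),cv2.COLOR_RGB2HSV)
for u,v in [(334,123),(401,192),(366,254),(372,299)]:
    w=hsv[v-20:v+20,u-20:u+20]
    red=(((w[...,0]<6)|(w[...,0]>174))&(w[...,1]>170)&(w[...,2]>60)); br=((w[...,0]>11)&(w[...,0]<30)&(w[...,1]>120)&(w[...,2]>110))
    y,x=np.nonzero(red); yb,xb=np.nonzero(br)
    P=onz(c,(xb.mean()+u-20,yb.mean()+v-20),.059)
    pts=np.array([onz(c,(i+u-20,j+v-20),.028)[:2] for i,j in zip(x,y)],np.float32)
    r=cv2.minAreaRect(pts*1000)
    print((u,v),"disc",P.round(4),len(xb),"rect",np.round(r[0],1),np.round(r[1],1),round(r[2],1))
s=onz(c,(199.5,143),.06);k=onz(c,(254,134),.105);print("sock",s,"knob",k,np.linalg.norm((s-k)[:2]),np.degrees(np.arctan2(*(s-k)[1::-1])))
print("tape",onz(c,(326,209),.012),"dome",onz(c,(379,148),.05))
a=cv2.resize(im[90:320,180:430],None,fx=2.4,fy=2.4,interpolation=cv2.INTER_CUBIC);cv2.imwrite('pics/crop1.png',a[:,:,::-1])
cw=optics.calibration("wrist");o=arm.get_obs();T=np.array(o["orientation"]);cp=-np.array(cw["R"]).T@np.array(cw["t"])
print("cam in tool",T.T@(cp-np.array(o["tcp_pos"])),(T.T@np.array(cw["R"]).T).round(3).tolist(),np.round(cw["camera_matrix"],1).tolist())
```

```text
(334, 123) disc [ 0.6237 -0.1831  0.059 ] 68 rect [ 623.2 -182.8] [51.3 42.8] 25.1
(401, 192) disc [ 0.4645 -0.3329  0.059 ] 69 rect [ 464.2 -332.3] [43.  52.7] 7.1
(366, 254) disc [ 0.3272 -0.2495  0.059 ] 70 rect [ 327.  -248.9] [43.4 51.2] 5.9
(372, 299) disc [ 0.2116 -0.2542  0.059 ] 628 rect [ 228.  -259.3] [43.8 51.7] 75.8
sock [0.57816961 0.11257462 0.06      ] knob [ 0.58610209 -0.00867761  0.105     ] 0.12151143895818728 93.74303127085277
tape [ 0.4310832  -0.16557867  0.012     ] dome [ 0.56219944 -0.28185188  0.05      ]
cam in tool [ 0.08019889 -0.00086173 -0.14248886] [[-0.0, -0.952, -0.306], [1.0, -0.0, 0.001], [-0.001, -0.306, 0.952]] [[357.3, 0.0, 281.0], [0.0, 357.3, 207.5], [0.0, 0.0, 1.0]]
```

View pics/crop1.png

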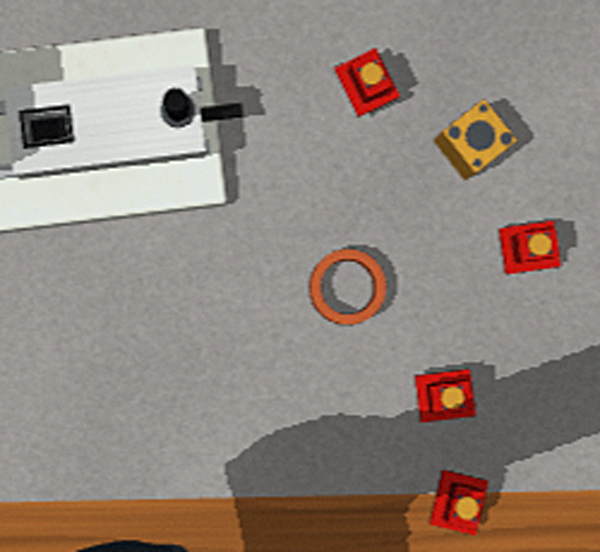

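The crop confirms it: the target is the red holder at top-view (401,192), on the far right. It measures 43 x 53 mm at (0.4645, -0.333), with its x axis about 7° from world x. I'll go above it and turn so that the camera side ends up away from the head.

```bash
python3 -m crank '[[0.0413,-0.0135,0,0],[0.0413,-0.0135,0,0],[0.0413,-0.0135,0,0],[0.0413,-0.0135,0,0],[0.0413,-0.0135,0,0],[0.0413,-0.0135,0,0],[0.0413,-0.0135,0,0],[0.0413,-0.0135,0,0],[0,0,0,-8.5],[0,0,0,-8.5],[0,0,0,-8.5],[0,0,0,-8.5]]' 1 60; python3 -c "
from h import *
o=arm.get_obs();print(np.round(o['joint_positions'],1),o['tcp_pos'],np.round(o['orientation'],3).tolist())"
```

```text
t: 1.3
tcp_pos: [0.4647, -0.333, 0.2307]
orientation: [[0.596, 0.803, -0.001], [0.803, -0.596, 0.001], [0.0, -0.001, -1.0]]
force: [-0.5, -0.4, 0.4]
grip_width: 0.0853
grip_force: 0.0
[-42.   21.3   4.1  72.9  -0.   84.6] [ 0.46473296 -0.33295753  0.23068621] [[0.596, 0.803, -0.001], [0.803, -0.596, 0.001], [0.0, -0.001, -1.0]]
```

```bash
R='x'; python3 -m crank '[[0,0,0,-8.5],[0,0,0,-8.5],[0,0,0,-8.5],[0,0,0,-8.5],[0,0,0,-8.5],[0,0,0,-8.5],[0,0,0,-8.5],[0,0,0,-8.5],[0,0,0,-8.5],[0,0,0,-8.5],[0,0,0,-8.5],[0,0,0,-8.5]]' >/dev/null; python3 -m crank '[[0,0,0,-8.5],[0,0,0,-8.5],[0,0,0,-8.5],[0,0,0,-8.5],[0,0,0,-8.5],[0,0,0,-8.5],[0,0,0,-8.5],[0,0,0,-8.5],[0,0,0,-8.5],[0,0,0,-8.5],[0,0,0,-8.5],[0,0,0,-8.5]]' >/dev/null;  python3 -m crank '[[0,0,0,-6.6],[0,0,0,-6.6],[0,0,0,-6.6],[0,0,0,0]]'; python3 -c "
from h import *
o=arm.get_obs();print(np.round(o['joint_positions'],1))
snap('wrist','w1.png')"
```

```text
t: 4.1
tcp_pos: [0.4646, -0.3332, 0.2308]
orientation: [[0.119, -0.993, -0.001], [-0.993, -0.119, 0.001], [-0.001, 0.001, -1.0]]
force: [-1.1, -0.6, 0.4]
grip_width: 0.0853
grip_force: 0.0
[ -42.    21.3    4.1   72.9   -0.  -138.9]
```

View pics/w1.png

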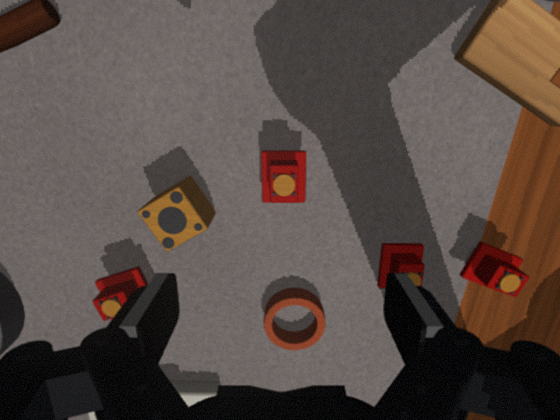

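The wrist view shows the target at (284,178), with its disc at (284,185). It is nearly aligned with the image axes, and the other three red pieces are at (118,295), (402,265) and (495,270).

```bash
cat >> h.py <<'E'
def holder(im,c,u,v,zd,zf,h=45):
    hsv=cv2.cvtColor(np.ascontiguousarray(im),cv2.COLOR_RGB2HSV); u0,v0=max(u-h,0),max(v-h,0); w=hsv[v0:v+h,u0:u+h]
    red=(((w[...,0]<6)|(w[...,0]>174))&(w[...,1]>150)&(w[...,2]>50)); br=((w[...,0]>11)&(w[...,0]<30)&(w[...,1]>110)&(w[...,2]>90))
    y,x=np.nonzero(red); b=max(cv2.findContours(br.astype(np.uint8),0,2)[0],key=cv2.contourArea); (xc,yc),_,_=e=cv2.fitEllipse(b)
    D=onz(c,(xc+u0,yc+v0),zd)
    pts=np.array([onz(c,(i+u0,j+v0),zf)[:2] for i,j in zip(x,y)],np.float32)*1000
    r=cv2.minAreaRect(pts); print("disc",D.round(4),np.round(e[1],1),"rect",np.round(r[0],1),np.round(r[1],1),round(r[2],2))
    return D
E
python3 - <<'E'
from h import *
c=optics.calibration("wrist");im=cv2.imread('pics/w1.png')[:,:,::-1]
holder(im,c,284,178,.059,.028)
E
```

```text
disc [ 0.4636 -0.3314  0.059 ] [20.9 21.2] rect [ 463.7 -331.3] [43.3 51.5] 6.72
```

```bash
python3 -m crank '[[-0.0013,0.0005,0.045,0],[0,0,0.045,0],[0,0,0.045,0],[0,0,0.035,0],[0,0,0.02,0],[0,0,0.01,0],[0,0,0,0]]'; python3 -m crank '[[0,0,0,0],[0,0,0,0],[0,0,0,0],[0,0,0,0],[0,0,0,0],[0,0,0,0],[0,0,0,0],[0,0,0,0]]' 0 70
```

```text
t: 4.85
tcp_pos: [0.4633, -0.3314, 0.03]
orientation: [[0.118, -0.993, -0.002], [-0.993, -0.118, 0.002], [-0.002, 0.002, -1.0]]
force: [1.3, -0.3, 0.1]
grip_width: 0.0855
grip_force: 0.0
t: 5.65
tcp_pos: [0.4644, -0.3329, 0.0324]
orientation: [[0.119, -0.993, 0.001], [-0.993, -0.119, -0.002], [0.002, -0.0, -1.0]]
force: [-0.7, 0.3, 6.1]
grip_width: 0.0244
grip_force: 68.4
```

```bash
python3 -m crank '[[0,0,-0.02,0],[0,0,-0.04,0],[0,0,-0.045,0],[0,0,-0.045,0],[0,0,-0.02,0],[0,0,0,0],[0,0,0,0]]'
python3 - <<'E'
from h import *
o=arm.get_obs();im,c=snap("wrist","w2.png");T=np.array(o["orientation"]);p=np.array(o["tcp_pos"]);print(np.round(o["joint_positions"],1),p)
# holder top at ~ tcp z+0.0275
for dz in (.0265,):
    D=holder(im,c,284,300,p[2]+dz,p[2]-.0045,110);print((T.T@(D-p)).round(4))
E
```

```text
t: 6.35
tcp_pos: [0.464, -0.332, 0.2003]
orientation: [[0.12, -0.993, -0.001], [-0.993, -0.12, 0.001], [-0.001, 0.001, -1.0]]
force: [-1.7, -0.7, -3.1]
grip_width: 0.0247
grip_force: 68.9
[-4.200e+01  2.170e+01  1.000e-01  6.850e+01  0.000e+00 -1.388e+02] [ 0.46395315 -0.33196388  0.2003189 ]
disc [ 0.4657 -0.33    0.2268] [45.4 52.8] rect [ 447.7 -323.7] [70.8 78.1] 12.45
[-0.0018 -0.002  -0.0265]
```

View pics/w2.png

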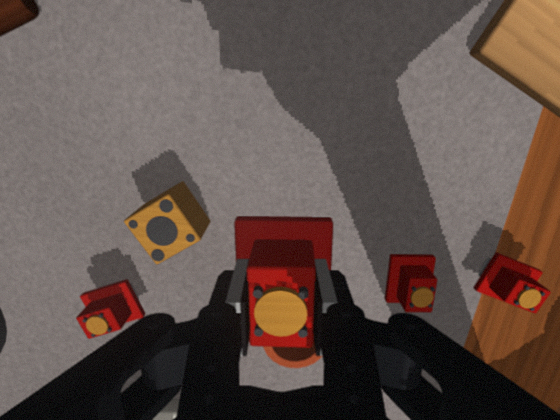

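The holder is gripped, with its disc at about (281,313) and the flange's front edge at row 218, columns 236–332. I'll check for tilt or yaw in the hand by measuring the flange edge and the disc exactly.

Run:
```python
from h import *
im=np.ascontiguousarray(cv2.imread('pics/w2.png')[:,:,::-1]); c=optics.calibration("wrist")
o=arm.get_obs();T=np.array(o["orientation"]);p=np.array(o["tcp_pos"])
hsv=cv2.cvtColor(im,cv2.COLOR_RGB2HSV)
red=((hsv[...,0]<8)|(hsv[...,0]>172))&(hsv[...,1]>130)&(hsv[...,2]>40)
cols=np.arange(242,328,6); tops=[np.nonzero(red[200:300,q])[0][0]+200 for q in cols]; print("top rows",tops)
for r in range(222,262,5):
    x=np.nonzero(red[r,200:360])[0]+200; print(r,x[0],x[-1],end='; ')
br=(hsv[...,0]>15)&(hsv[...,0]<30)&(hsv[...,1]>110)&(hsv[...,2]>130)
m=np.zeros(br.shape,np.uint8); m[270:350,240:325]=br[270:350,240:325]
k=max(cv2.findContours(m,0,2)[0],key=cv2.contourArea);print("\nbbox",cv2.boundingRect(k),cv2.fitEllipse(k))
def tool(uv,zo): return (T.T@(onz(c,uv,p[2]+zo)-p)*1000).round(1)
e=cv2.fitEllipse(k)[0]; print("disc",tool(e,.0265)); print("flange front corners",tool((235.5,218),-.0045),tool((332,218),-.0045))
cv2.imwrite('pics/z2.png',cv2.resize(im[205:360,215:350],None,fx=3.8,fy=3.8,interpolation=cv2.INTER_CUBIC)[:,:,::-1])
```

```text
top rows [np.int64(217), np.int64(217), np.int64(217), np.int64(217), np.int64(217), np.int64(217), np.int64(217), np.int64(217), np.int64(217), np.int64(218), np.int64(217), np.int64(218), np.int64(218), np.int64(218), np.int64(218)]
222 235 331; 227 235 332; 232 235 332; 237 235 331; 242 236 331; 247 236 331; 252 236 331; 257 236 330; 
bbox (255, 291, 51, 45) ((280.324462890625, 312.7701416015625), (44.0445442199707, 51.550926208496094), 94.51018524169922)
disc [ -1.8  -2.  -26.5]
flange front corners [ 25.2 -21.5   4.4] [25.2 20.5  4.5]
```

View pics/z2.png

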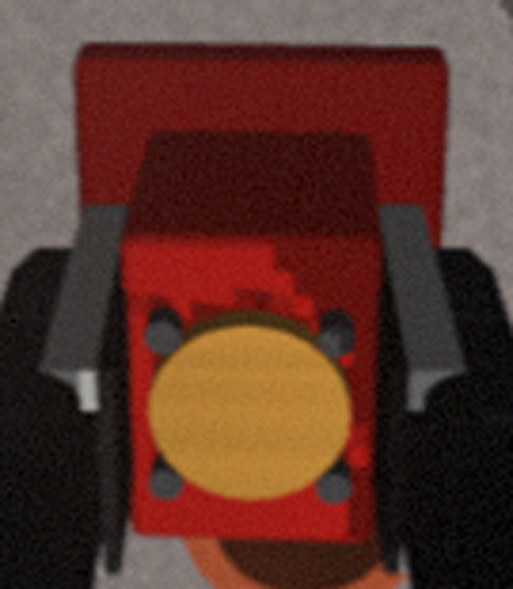

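The holder sits about 1 mm off centre with a slight roll, which the taper and clearance can take. Now I'll carry it high to just beyond the socket, so the wrist camera sees the socket past the holder.

```bash
python3 -m crank '[[-0.0402,-0.0141,-0.006,0],[-0.0402,-0.0141,-0.006,0],[-0.0402,-0.0141,-0.006,0],[-0.0402,-0.0141,-0.006,0],[-0.0402,-0.0141,-0.006,0],[-0.0402,-0.0141,-0.006,0],[-0.0402,-0.0141,-0.006,0],[-0.0402,-0.0141,-0.006,0],[-0.0402,-0.0141,-0.006,0],[-0.0402,-0.0141,-0.006,0],[-0.0402,-0.0141,0,0],[-0.0402,-0.0141,0,0]]' >/dev/null;  python3 -m crank '[[0,0,0,3.2],[0,0,0,0],[0,0,0,0]]'
python3 - <<'E'
from h import *
import pickle
o=arm.get_obs();im,c=snap("wrist","w3.png");pickle.dump((o,c),open('w3.pkl','wb'));print(o["tcp_pos"],np.round(o["joint_positions"],1))
E
```

```text
t: 7.9
tcp_pos: [0.5734, 0.1665, 0.2591]
orientation: [[0.065, -0.998, -0.004], [-0.998, -0.065, -0.001], [0.001, 0.004, -1.0]]
force: [-0.0, -1.0, -2.2]
grip_width: 0.0252
grip_force: 69.0
[0.57343197 0.16646063 0.25913133] [ 10.1  24.3  12.8  78.7  -0.  -83.6]
```

View pics/w3.png

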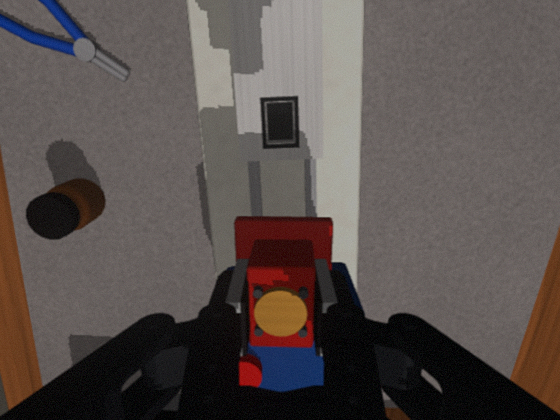

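The socket's black rim is at columns 261–299, rows 96–149, centred near (280,122), and almost aligned with the tool.

Run:
```python
from h import *
import pickle
o,c=pickle.load(open('w3.pkl','rb'));im=np.ascontiguousarray(cv2.imread('pics/w3.png')[:,:,::-1])
T=np.array(o["orientation"]);p=np.array(o["tcp_pos"])
g=cv2.cvtColor(im,cv2.COLOR_RGB2GRAY);m=np.zeros_like(g);m[85:160,250:312]=(g[85:160,250:312]<60)*255
ks=cv2.findContours(m,cv2.RETR_EXTERNAL,cv2.CHAIN_APPROX_NONE)[0];k=max(ks,key=cv2.contourArea)
pts=np.array([onz(c,q,.06)[:2] for q in k[:,0].astype(float)],np.float32)*1000
r=cv2.minAreaRect(pts);print("rim",np.round(r[0],2),np.round(r[1],1),r[2])
s=np.array([*np.array(r[0])/1000,.06]);print("socket in tool mm",(T.T@(s-p)*1000).round(2))
# long edges slopes
P=(T.T@(np.c_[pts/1000,np.full(len(pts),.06)]-p).T).T*1000
a=P[:,0];lo,hi=np.percentile(a,[15,85]);sel=P[(a>lo)&(a<hi)]
for side in (sel[sel[:,1]<np.median(P[:,1])],sel[sel[:,1]>np.median(P[:,1])]):
    vx,vy,x0,y0=cv2.fitLine(side[:,:2].astype(np.float32),cv2.DIST_HUBER,0,.01,.01).ravel();print("edge deg in tool",np.degrees(np.arctan2(vy*np.sign(vx),abs(vx))),y0)
# base white edges for the slide direction: also knob/top check
t,ct=None,optics.calibration("top");tm=cv2.imread('pics/top.png');g=cv2.cvtColor(tm,cv2.COLOR_BGR2GRAY)
m=np.zeros_like(g);m[130:157,186:214]=(g[130:157,186:214]<60)*255
k=max(cv2.findContours(m,0,1)[0],key=cv2.contourArea);pts=np.array([onz(ct,q,.06)[:2] for q in k[:,0].astype(float)],np.float32)*1000
r=cv2.minAreaRect(pts);print("top rim",np.round(r[0],2),np.round(r[1],1),r[2])
```

```text
rim [578.78 115.97] [34.1 46.5] 5.03310489654541
socket in tool mm [ 50.57  -2.86 199.16]
edge deg in tool -0.74000615 -18.925686
edge deg in tool -2.3431072 13.652711
top rim [579.85 113.89] [33.6 45.3] 6.651495456695557
```

Run:
```python
from h import *
ct=optics.calibration("top");g=cv2.cvtColor(cv2.imread('pics/top.png'),cv2.COLOR_BGR2GRAY).astype(float)
def edge(us,vlo,vhi,sgn):
    out=[]
    for u in us:
        d=np.diff(g[vlo(u):vhi(u),u])*sgn; i=np.argmax(d); out.append((u,vlo(u)+i+.5))
    return np.array(out)
# lower edge of the base, white -> grey going down; from (86,197) to (275,174)
f=lambda u:197-(u-86)*23/190
e=edge(range(100,268,4),lambda u:int(f(u))-6,lambda u:int(f(u))+8,-1)
for z in (.03,.0):
    P=np.array([onz(ct,q,z)[:2] for q in e],np.float32)
    l=cv2.fitLine(P,cv2.DIST_HUBER,0,.001,.001).ravel();print(z,"slide yaw",np.degrees(np.arctan(-l[0]/l[1])),"line",l[2:], np.std((P-l[2:])@np.array([-l[1],l[0]])))
```

```text
0.03 slide yaw 5.9482245 line [0.49090648 0.13991626] 0.000638782
0.0 slide yaw 5.9482107 line [0.49409264 0.14569034] 0.00065800437
```

```bash
python3 -m crank '[[0.026,-0.0015,0,-2.2],[0.0257,-0.0015,0,0],[0,0,0.04,0],[0,0,0.045,0],[0,0,0.04,0],[0,0,0.025,0],[0,0,0.007,0],[0,0,0,0],[0,0,0,0]]'
python3 - <<'E'
from h import *
im,c=snap("scene","s2.png")
th=np.radians(5.9);xd=np.array([np.cos(th),np.sin(th),0]);yd=np.array([-np.sin(th),np.cos(th),0])
s=np.array([.5795,.115,.06]);q=proj(c,[s+a*xd+b*yd for a,b in((-.0125,-.0185),(.0125,-.0185),(.0125,.0185),(-.0125,.0185))]);print(q.round(1).tolist())
u,v=q.mean(0).astype(int);x0,y0=u-65,v-75
cr=np.ascontiguousarray(im[y0:y0+110,x0:x0+130])
cv2.imwrite('pics/s2c.png',cv2.resize(cr,None,fx=5.4,fy=5.4,interpolation=cv2.INTER_CUBIC)[:,:,::-1]);print(x0,y0)
E
```

```text
t: 8.85
tcp_pos: [0.583, 0.1153, 0.1059]
orientation: [[0.102, -0.995, 0.003], [-0.995, -0.102, 0.0], [0.0, -0.003, -1.0]]
force: [-0.2, 0.8, -2.1]
grip_width: 0.025
grip_force: 69.0
[[266.5, 271.7], [258.8, 276.9], [270.2, 284.6], [277.9, 279.2]]
203 203
```

View pics/s2c.png

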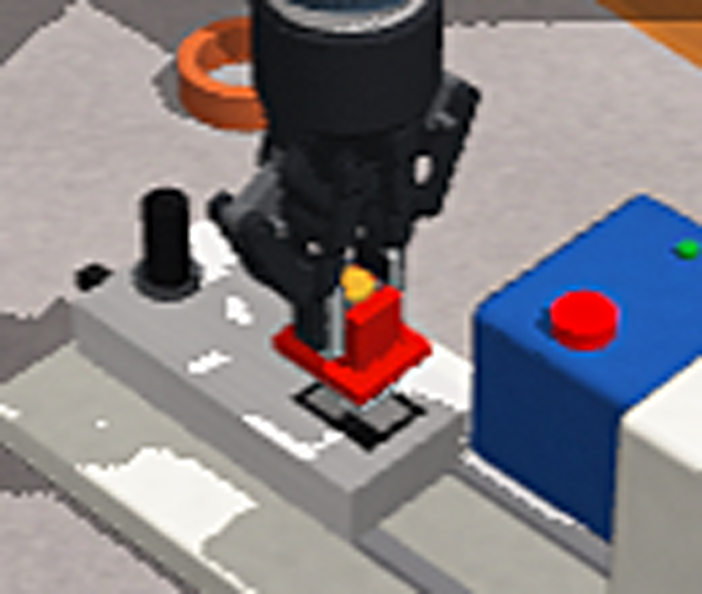

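The crop shows the tang hanging directly over the black-rimmed socket, with the knob behind on the left and the head clear on the right. The measured x has drifted 3 mm, so I'll read it again.

```bash
python3 -c "
from h import *
o=arm.get_obs();print(o['t'],o['tcp_pos'],o['force'])"; python3 -m crank '[[0,0,0,0],[0,0,0,0]]' | head -3
```

```text
8.9 [0.58346448 0.11550132 0.10641092] [ 0.25619757 -0.26216337 -2.53683284]
t: 9.1
tcp_pos: [0.5829, 0.1158, 0.1057]
orientation: [[0.102, -0.995, 0.003], [-0.995, -0.102, 0.0], [0.0, -0.003, -1.0]]
```

```bash
python3 -m crank '[[0.0003,0.0032,0,0],[0,0,0.006,0],[0,0,0,0],[0,0,0,0]]'
python3 - <<'E'
from h import *
o=arm.get_obs();p=np.array(o["tcp_pos"]);print(p)
im,c=snap("scene","s3.png")
th=np.radians(5.9);xd=np.array([np.cos(th),np.sin(th),0]);yd=np.array([-np.sin(th),np.cos(th),0])
hsv=cv2.cvtColor(im,cv2.COLOR_RGB2HSV)
red=((hsv[...,0]<6)|(hsv[...,0]>174))&(hsv[...,1]>170)&(hsv[...,2]>60)
m=np.zeros(red.shape,np.uint8);m[245:285,250:290]=red[245:285,250:290]
y,x=np.nonzero(m);print("red bbox",x.min(),x.max(),y.min(),y.max(),"left at",y[x==x.min()].mean(),"right",y[x==x.max()].mean(),"bottom",x[y==y.max()].mean())
b=p-[0,0,.0324]
f=[b+a*xd+d*yd+[0,0,.02] for a,d in((-.022,-.026),(.022,-.026),(.022,.026),(-.022,.026))]
print("predicted flange bottom corners",proj(c,f).round(1).tolist())
g=cv2.cvtColor(im,cv2.COLOR_RGB2GRAY);s=np.array([.5795,.115,.06])
print("pred rim outer",proj(c,[s+a*xd+d*yd for a,d in((-.0165,-.0225),(.0165,-.0225),(.0165,.0225),(-.0165,.0225))]).round(1).tolist())
d=(g<45)[268:292,250:290]; ks=cv2.findContours((d*255).astype(np.uint8),0,1)[0]
for k in ks:
    if cv2.contourArea(k)>15: print("dark",cv2.boundingRect(k),"+ (250,268)", (k[k[:,0,0].argmin(),0]+[250,268]).tolist(),(k[k[:,0,1].argmax(),0]+[250,268]).tolist(),(k[k[:,0,0].argmax(),0]+[250,268]).tolist())
E
```

```text
t: 9.5
tcp_pos: [0.5782, 0.115, 0.0978]
orientation: [[0.102, -0.995, -0.001], [-0.995, -0.102, -0.0], [0.0, 0.001, -1.0]]
force: [-0.1, 0.5, -2.4]
grip_width: 0.0249
grip_force: 69.1
[0.57815212 0.11502729 0.09780204]
red bbox 255 283 256 278 left at 267.0 right 269.0 bottom 271.0
predicted flange bottom corners [[267.5, 259.8], [253.9, 268.8], [270.1, 279.7], [283.7, 270.2]]
pred rim outer [[266.5, 270.0], [256.4, 276.9], [270.2, 286.4], [280.3, 279.2]]
dark (6, 0, 26, 18) + (250,268) [256, 268] [270, 285] [281, 279]
```

Predicted and seen corners agree to about 1 px. A small correction, then insertion with the force watched.

```bash
python3 -m crank '[[0,-0.0012,0.002,0],[0,0,0.003,0],[0,0,0.003,0],[0,0,0.003,0],[0,0,0,0]]'
```

```text
t: 10.05
tcp_pos: [0.5793, 0.1151, 0.0866]
orientation: [[0.102, -0.995, -0.001], [-0.995, -0.102, -0.0], [0.0, 0.001, -1.0]]
force: [0.8, -0.3, -1.2]
grip_width: 0.0246
grip_force: 69.1
```

```bash
python3 -m crank '[[0,0,0.003,0],[0,0,0.003,0],[0,0,0,0]]';python3 -m crank '[[0,0,0.003,0],[0,0,0.002,0],[0,0,0,0]]'
```

```text
t: 10.35
tcp_pos: [0.5794, 0.1151, 0.0807]
orientation: [[0.102, -0.995, -0.001], [-0.995, -0.102, -0.0], [0.0, 0.001, -1.0]]
force: [0.0, -0.3, -2.6]
grip_width: 0.0248
grip_force: 69.1
t: 10.65
tcp_pos: [0.5796, 0.1151, 0.0759]
orientation: [[0.102, -0.995, -0.001], [-0.995, -0.102, -0.0], [0.0, 0.001, -1.0]]
force: [-0.1, 0.1, -1.9]
grip_width: 0.025
grip_force: 69.1
```

```bash
python3 -m crank '[[0,0,0.002,0],[0,0,0.0015,0],[0,0,0,0]]';python3 -m crank '[[0,0,0.0015,0],[0,0,0.001,0],[0,0,0,0]]'
```

```text
t: 10.95
tcp_pos: [0.5798, 0.1151, 0.073]
orientation: [[0.102, -0.995, 0.0], [-0.995, -0.102, -0.0], [0.0, -0.0, -1.0]]
force: [-0.6, 0.1, -0.6]
grip_width: 0.0245
grip_force: 69.1
t: 11.25
tcp_pos: [0.5799, 0.1151, 0.0728]
orientation: [[0.102, -0.995, 0.001], [-0.995, -0.102, -0.0], [0.0, -0.001, -1.0]]
force: [-6.3, -0.7, 15.3]
grip_width: 0.0246
grip_force: 70.0
```

Contact came at z = 0.0728, as predicted for full seating (0.0724). I'll release, back off straight up and check.

```bash
python3 -m crank '[[0,0,0,0],[0,0,0,0],[0,0,0,0],[0,0,0,0],[0,0,0,0]]' 0.8; python3 -m crank '[[0,0,-0.02,0],[0,0,-0.04,0],[0,0,-0.045,0],[0,0,-0.04,0],[0,0,-0.005,0],[0,0,0,0],[0,0,0,0]]'
python3 - <<'E'
from h import *
import pickle
o=arm.get_obs();im,c=snap("wrist","w4.png");pickle.dump((o,c),open('w4.pkl','wb'));print(o["tcp_pos"],np.round(o["joint_positions"],1))
holder(im,c,284,190,.099,.068,75)
E
```

```text
t: 11.75
tcp_pos: [0.5798, 0.1152, 0.07]
orientation: [[0.102, -0.995, -0.0], [-0.995, -0.102, -0.0], [0.0, 0.0, -1.0]]
force: [0.3, -1.0, -0.4]
grip_width: 0.0682
grip_force: 0.0
t: 12.45
tcp_pos: [0.5791, 0.1151, 0.2188]
orientation: [[0.102, -0.995, -0.002], [-0.995, -0.102, -0.0], [0.0, 0.002, -1.0]]
force: [-0.1, 0.3, -1.3]
grip_width: 0.0681
grip_force: 0.0
[0.57914899 0.11509645 0.2188058 ] [  5.1  23.8   6.   72.4  -0.  -90.8]
disc [0.5801 0.1169 0.099 ] [24.  25.1] rect [579.9 117.6] [42.5 53.7] 6.04
```

View pics/w4.png

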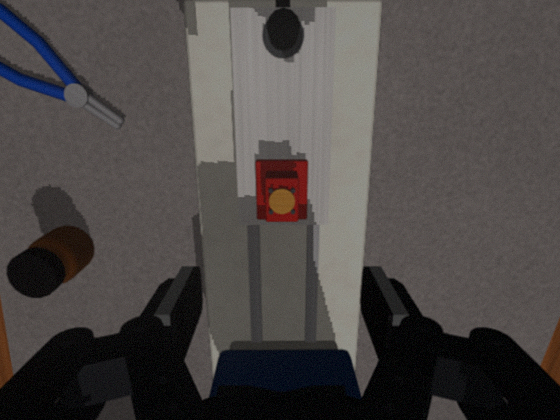

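The holder is seated at (282,195). Its flange measures 42.5 x 54 mm at the seated height, and the disc is centred over it, so it is level. The knob is at about (284,27); I'll work out its position.

Run:
```python
from h import *
import pickle
o,c=pickle.load(open('w4.pkl','rb'));im=np.ascontiguousarray(cv2.imread('pics/w4.png')[:,:,::-1])
T=np.array(o["orientation"]);p=np.array(o["tcp_pos"])
g=cv2.cvtColor(im,cv2.COLOR_RGB2GRAY);d=(g<50)
for r in range(6,62,5):
    x=np.nonzero(d[r,250:320])[0]+250; print(r,(x.min(),x.max()) if len(x) else None,end=' ')
th=np.radians(5.95);k=np.array([.580+.12*np.sin(th),.1165-.12*np.cos(th),.105]);a=np.linspace(0,2*np.pi,9)[:-1]
P=proj(c,[k+.011*np.array([np.cos(t),np.sin(t),0]) for t in a]);print("\npred top",P.mean(0).round(1),P.min(0).round(1),P.max(0).round(1),k)
Q=proj(c,[k-[0,0,.045]+.011*np.array([np.cos(t),np.sin(t),0]) for t in a]);print("pred foot",Q.min(0).round(1),Q.max(0).round(1))
ct=optics.calibration("top");print("top cam pred",proj(ct,[k]).round(1))
print("knob in tool",(T.T@(k-p)*1000).round(1))
```

```text
6 (np.int64(276), np.int64(289)) 11 (np.int64(274), np.int64(292)) 16 (np.int64(270), np.int64(297)) 21 (np.int64(267), np.int64(299)) 26 (np.int64(265), np.int64(300)) 31 (np.int64(264), np.int64(302)) 36 (np.int64(264), np.int64(302)) 41 (np.int64(265), np.int64(301)) 46 (np.int64(267), np.int64(299)) 51 (np.int64(271), np.int64(297)) 56 (np.int64(278), np.int64(289)) 61 None 
pred top [281.4  26.3] [264.5   7.7] [298.2  44.6] [ 0.59243926 -0.00285353  0.105     ]
pred foot [267.   21.2] [295.4  52.1]
top cam pred [[251.2 131. ]]
knob in tool [118.7  -1.4 113.8]
```

```bash
python3 -m crank '[[0.04,-0.0007,0,0],[0.04,0,0,0],[0.039,0,0,0],[0,0,0.04,0],[0,0,0.045,0],[0,0,0.04,0],[0,0,0.02,0],[0,0,0,0]]'; python3 -m crank '[[0,0,0,0],[0,0,0,0],[0,0,0,0],[0,0,0,0],[0,0,0,0],[0,0,0,0],[0,0,0,0]]' 0 50
```

```text
t: 13.3
tcp_pos: [0.5874, -0.0027, 0.0696]
orientation: [[0.102, -0.995, -0.011], [-0.995, -0.102, 0.001], [-0.002, 0.011, -1.0]]
force: [-1.4, -0.8, 0.1]
grip_width: 0.0686
grip_force: 0.0
t: 14.0
tcp_pos: [0.5899, -0.0037, 0.0768]
orientation: [[0.102, -0.995, -0.004], [-0.995, -0.102, -0.002], [0.001, 0.004, -1.0]]
force: [-10.2, -1.0, 9.0]
grip_width: 0.0208
grip_force: 49.0
```

The knob is gripped. I'll ease the side load and slide towards the head (-tool x).

```bash
python3 -m crank '[[0,0.0015,0,0],[-0.01,0,0,0],[-0.015,0,0,0],[-0.02,0,0,0],[-0.02,0,0,0],[-0.02,0,0,0],[-0.015,0,0,0],[-0.01,0,0,0],[0,0,0,0]]'
```

```text
t: 14.9
tcp_pos: [0.578, 0.1077, 0.0768]
orientation: [[0.104, -0.995, -0.002], [-0.995, -0.104, 0.001], [-0.001, 0.002, -1.0]]
force: [-8.5, 1.5, 6.8]
grip_width: 0.0205
grip_force: 49.3
```

```bash
python3 -m crank '[[-0.005,0.002,0,0],[-0.005,0,0,0],[0,0,0,0]]'; python3 -m crank '[[-0.004,0,0,0],[-0.004,0,0,0],[0,0,0,0]]'
```

```text
t: 15.2
tcp_pos: [0.5771, 0.1165, 0.0768]
orientation: [[0.103, -0.995, 0.001], [-0.995, -0.103, 0.0], [-0.0, -0.001, -1.0]]
force: [-4.2, -1.2, 8.3]
grip_width: 0.0206
grip_force: 49.5
t: 15.5
tcp_pos: [0.5762, 0.1243, 0.0768]
orientation: [[0.102, -0.995, 0.001], [-0.995, -0.102, 0.0], [0.0, -0.001, -1.0]]
force: [-5.1, -0.5, 7.1]
grip_width: 0.0205
grip_force: 49.6
```

```bash
python3 -m crank '[[-0.003,0.001,0,0],[-0.002,0,0,0],[0,0,0,0]]'; python3 -m crank '[[-0.002,0,0,0],[-0.002,0,0,0],[0,0,0,0]]'
```

```text
t: 15.8
tcp_pos: [0.5757, 0.129, 0.0768]
orientation: [[0.102, -0.995, 0.003], [-0.995, -0.102, 0.0], [0.0, -0.003, -1.0]]
force: [-2.3, -1.8, 6.8]
grip_width: 0.0205
grip_force: 49.5
t: 16.1
tcp_pos: [0.5755, 0.131, 0.0768]
orientation: [[0.101, -0.995, 0.003], [-0.995, -0.101, -0.004], [0.005, -0.003, -1.0]]
force: [-2.0, -7.8, 6.7]
grip_width: 0.0207
grip_force: 49.6
```

```bash
python3 -m crank '[[-0.002,0,0,0],[-0.001,0,0,0],[0,0,0,0]]'
```

```text
t: 16.4
tcp_pos: [0.5755, 0.131, 0.0768]
orientation: [[0.099, -0.995, 0.003], [-0.995, -0.1, -0.01], [0.01, -0.002, -1.0]]
force: [-1.3, -15.5, 6.9]
grip_width: 0.0204
grip_force: 49.6
```

Hard stop: force rises to 15 N with no motion. I'll relieve the load, release, rise and check.

```bash
python3 -m crank '[[0.003,0,0,0],[0,0,0,0]]'; python3 -m crank '[[0,0,0,0],[0,0,0,0],[0,0,0,0],[0,0,0,0],[0,0,0,0]]' 0.8; python3 -m crank '[[0,0,-0.015,0],[0,0,-0.035,0],[0,0,-0.04,0],[0.03,0,-0.03,0],[0.04,0,-0.02,0],[0.04,0,0,0],[0.04,0,0,0],[0,0,0,0],[0,0,0,0]]'
python3 - <<'E'
from h import *
im,c=snap("wrist","w5.png"); a,b=snap("scene","s5.png"); e,f=snap("top","t5.png")
print(arm.get_obs()["tcp_pos"])
th=np.radians(5.95);yd=np.array([-np.sin(th),np.cos(th),0]);k=np.array([.5755,.131,.105])
print("wrist pred knob,holder",proj(c,[k,k+.12*yd+[0,0,-.006]]).round(0).tolist(),"scene",proj(b,[k,k+.12*yd+[0,0,-.006]]).round(0).tolist())
W=np.hstack([cv2.resize(a[190:360,190:390],None,fx=2,fy=2,interpolation=cv2.INTER_CUBIC),cv2.resize(im,(400,300))[:, :] if 0 else cv2.resize(im,(400,340))])
cv2.imwrite('pics/m5.png',W[:,:,::-1])
E
```

```text
t: 16.6
tcp_pos: [0.5755, 0.131, 0.0768]
orientation: [[0.101, -0.995, 0.003], [-0.995, -0.101, -0.003], [0.003, -0.002, -1.0]]
force: [-2.1, -6.7, 6.2]
grip_width: 0.0206
grip_force: 49.6
t: 17.1
tcp_pos: [0.5742, 0.133, 0.0751]
orientation: [[0.103, -0.995, -0.0], [-0.995, -0.103, 0.0], [-0.0, 0.0, -1.0]]
force: [0.7, 0.0, 0.6]
grip_width: 0.0684
grip_force: 0.0
t: 18.0
tcp_pos: [0.5895, -0.0172, 0.2151]
orientation: [[0.1, -0.995, -0.0], [-0.995, -0.1, 0.001], [-0.001, 0.0, -1.0]]
force: [-0.7, 1.0, -1.2]
grip_width: 0.0681
grip_force: 0.0
[ 0.58927922 -0.01535443  0.21511015]
wrist pred knob,holder [[282.0, 366.0], [282.0, 460.0]] scene [[274.0, 266.0], [315.0, 295.0]]
```

View pics/m5.png

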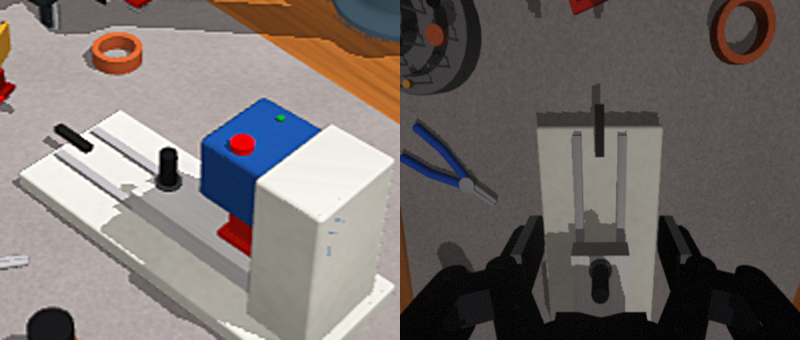

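The composite shows the holder under the blue head, the knob at scene (274,266) free of the gripper, and the tape roll in place. One numeric check of the carriage position and the bystanders.

Run:
```python
from h import *
c=optics.calibration("top");e=onz(c,(274,137.5),.03);th=np.radians(5.95);yd=np.array([-np.sin(th),np.cos(th),0])
print("knob from base end mm (170 at stop):",((np.array([.5755,.131,.03])-e)@yd*1000).round(1))
a=cv2.imread('pics/top.png');b=cv2.imread('pics/t5.png')
for n,(x,y) in dict(tape=(326,209),dome=(379,148),r1=(334,123),r2=(366,254)).items():
    print(n,np.abs(a[y-20:y+20,x-20:x+20].astype(int)-b[y-20:y+20,x-20:x+20]).mean().round(1))
for n,im in(('a',a),('b',b)):
    h=cv2.cvtColor(im,cv2.COLOR_BGR2HSV)
    for nm,(x,y,l,u) in dict(tape=(326,209,3,14),dome=(379,148,15,30)).items():
        w=h[y-25:y+25,x-25:x+25];q=np.argwhere((w[...,0]>=l)&(w[...,0]<=u)&(w[...,1]>110)&(w[...,2]>80));print(n,nm,q.mean(0).round(1),len(q))
```

```text
knob from base end mm (170 at stop): 182.0
tape 27.4
dome 26.4
r1 26.5
r2 33.1
a tape [24.9 23.6] 403
a dome [25.4 22.7] 444
b tape [24.9 23.6] 401
b dome [25.4 22.6] 442
```

Run:
```python
from h import *
c=optics.calibration("top");th=np.radians(5.95);yd=np.array([-np.sin(th),np.cos(th),0])
g=cv2.cvtColor(cv2.imread('pics/top.png'),cv2.COLOR_BGR2GRAY).astype(int)
E=[]
for v in range(152,172,3):
    r=g[v,255:300]; i=np.nonzero(r>190)[0][-1]; E.append(onz(c,(255+i+.5,v),.03)@yd*1000); print(v,255+i,r[i:i+8].tolist())
print("end along y",np.round(E,1),"knob",np.array([.5755,.131,0])@yd*1000)
# column and head, far end of the base
print("column far top left",onz(c,(41,115),.214)@yd*1000,onz(c,(41,150),.214)@yd*1000)
b=cv2.imread('pics/t5.png');gb=cv2.cvtColor(b,cv2.COLOR_BGR2GRAY)
m=(gb[110:190,135:260]<45).astype(np.uint8)
for k in cv2.findContours(m,0,2)[0]:
    if cv2.contourArea(k)>20: x,y,w,h=cv2.boundingRect(k);print("dark",x+135,y+110,w,h,onz(c,(x+135+w/2,y+110+h/2),.105)@yd*1000)
```

```text
152 265 [202, 108, 137, 161, 160, 154, 117, 81]
155 270 [230, 178, 98, 90, 94, 93, 93, 91]
158 271 [215, 134, 78, 91, 90, 91, 88, 121]
161 271 [223, 152, 80, 93, 96, 96, 90, 123]
164 272 [195, 114, 85, 92, 94, 89, 89, 116]
167 272 [218, 142, 76, 96, 94, 95, 90, 124]
170 272 [225, 170, 87, 91, 94, 94, 86, 121]
end along y [ -88.3  -98.7 -100.1  -99.3 -100.7  -99.8  -99. ] knob 70.63762779881246
column far top left 311.5821878004716 318.0247960093416
dark 135 118 6 49 171.90775417218356
```

The base end edge puts the knob at 170.1 mm, against 170 expected at the stop. The tape roll and doming block have not moved.

```bash
python3 -c "
from bench import arm
print(arm.finish_job())"
```

```text
the job is handed in; nothing more can be done
None
```

The holder is plugged fully home, the carriage is at its stop under the engraving head, and the knob is released. The tape roll and doming block were left where they were, and the job was handed in at about 18 s.

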